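# Mark the pale blank with the spring marking press

## Task

Two spring marking presses stand on the bench, one loaded with a pale wood blank and one with a dark one. Mark the pale blank: push the red plunger knob of its press straight down to its stop, keep it there for a moment, then let it spring all the way back up, clear of the gripper. Do not press the other press, and leave the pale blank sitting in its nest.

Things in the scene. Friction and masses are not known exactly. Their poses are not given: they have to be found in the camera images.
- pale_press_plunger (a joint): plunger of the press that holds the pale blank: 0 = fully up (rest), 0.015 m = down at its stop. A spring returns it; it takes about 3 N to start and 9 N at the stop, where the underside of the knob meets the guide sleeve. The plunger moves straight down (world -z).
- pale_press_knob_top (a point): centre of the flat top of that press's round red plunger knob (36 mm across, 20 mm thick, vertical axis); it moves with the plunger, at rest 147 mm above the bench top. The knob is the highest part of the press; below it are a guide sleeve, a grey arm (106 mm high) and a column on the side away from the robot. The press is fixed to the bench: base 117 x 112 mm, turned by up to about 20 degrees about the plunger axis.
- pale_press_blank_centre (a point): centre of the loose pale wood blank (62 x 96 x 17 mm, long side along its y; it rests on a bright metal riser) lying flat in the nest of that press, centred under the plunger, top face 46 mm above the bench.
- dark_press_plunger (a joint): plunger of the other, otherwise alike press, which holds a dark brown block (45 x 70 x 32 mm); same knob, travel and spring; not to be pressed. The presses' plunger axes are at least 180 mm apart; which stands left and which right varies.
Things that resemble listed ones, but are neither listed nor needed, are in the scene too. What is shaped like the part that bears pale_press_blank_centre but turquoise is not meant.

How it is judged:
By the outcome, as a careful person would: the job done as asked, in the order asked, and still so for the second after the job is handed in, with the robot touching nothing.
It also fails if it takes over 26 s, if anything falls off the work surface, if the arm or the gripper's body presses on something with over 40 N, if the wrist force passes 120 N, or if a joint passes its speed limit or range.

## Robot

A 6-joint arm with a two-finger parallel gripper is mounted at the origin on a cart in front of the work surface, level with it; the furniture and walls round the work are solid. World frame = base frame: x ahead of the robot, y to its left, z up, the work surface at z = 0. Lengths are in mm, angles in rad, forces in N, time in s.
With the tool pointing down it reaches from about 400 to 925 mm from the base axis. Payload 12.5 kg.
Tool frame: the origin (TCP) lies on the centre line of the jaws, within the pads' length; the fingertips stand 19 mm ahead of it and the grasp point (between the pads) is the TCP; z points along the fingers, x is the direction in which the jaws open and shut, and the axes are right-handed (so a half turn about z gives the same grasp; the last joint's range is limited). The gripper opens to 95 mm and grips with 3 to 60 N. Pads are 20 mm wide; open, the fingers measure 119 mm over their backs; the gripper's body (75 mm by 180 mm) begins 59 mm behind the grasp point.
Start: joints at [-1.321, 0.491, 1.559, -0, 1.092, -0.106], TCP at [217.736, -585.863, 233.661] pointing down, gripper open.
Joint ranges: [-3.1, 3.1], [-0.84, 2.19], [0.05, 2.79], [-1.13, 4.28], [0.06, 2.93], [-2.69, 2.69]. Speed limits (rad/s): [2.22, 2.22, 2.79, 3.14, 3.14, 3.14].

## Interface

Orientations are given as a unit quaternion [w, x, y, z].
In Python, from cell import * gives the robot as it stands.
- The arm moves only by the shell command python3 -m creep 'ROWS' [OPENING] [FORCE]. ROWS is JSON, a list that holds one entry, the list of rows, each a list of 6 numbers: the shift along the tool's x, y, z in m, then the turn, a rotation vector about the tool's x, y, z in rad. A call has 1 to 10 rows; each row is the pose to reach, as a shift and turn from the pose commanded when the call began, along the tool's axes at that moment; what a row does not reach only later rows make up. A row lasts 1/10 s, in which the tool goes at most 50 mm and 8.59 degrees, less where a joint would pass 70% of its speed; a pose out of reach is approached as far as the arm can. A call with a gripper value outside its range is refused whole. OPENING is the opening, from 0 (shut) to 1 (fully open), set as the call begins (- or left out, the last holds). The fingers move at their own pace and stop on an object; FORCE is the grip in N (left out, the last holds). Time passes only in rows, so rows that repeat a pose let the fingers close. It gives the time, the measured TCP pose, the force and the opening at its end, in the units of the state.
- state(): the state, without advancing time (a new reading comes with each control period).
- get_image(name): name is "scene" or "top" or "wrist"; returns a dict with "img" (480x640x3 uint8, red, green, blue), "vertical_fov" (degrees; the focal length in pixels is half the picture's height over the tangent of half this angle, whatever the lens; pixels are square), "cx", "cy" (the principal point, pixels), "T" (4x4, takes a point from camera to world coordinates). Camera axes: x right, y down, z forward; pixel columns grow to the right and rows downward; lengths in mm; the calibration is good to about 2 mm. The wrist camera is an equidistant fisheye: a pixel r from the principal point sees the ray r / f radians off the axis. A picture is of the moment at which its call begins. There is no depth.
- job_done(): hands the job in, once; it reports no verdict.
Trained networks look in the newest picture that a camera, given by its name, has taken for a name from the list of things; names that differ only in an ending like _2 or _b are one class to them, and where a whole thing is asked for, a point or a joint stands for the part that bears it (a point fixed in the world has none). Each returns a list of dicts, best first, with "p" (0 to 1); they miss things now and then, are a little off and sometimes report something else, mostly with a low value. They report only what shows in the picture. A call takes as long as a camera call. They do not tell look-alikes from the thing itself.
- look_for(target, camera): "box" ([centre column, centre row, width, height] in pixels, round what is visible of it).
- regions_of(target, camera): "pixels" (480x640 bool, what is visible of it) and "box" ([centre column, centre row, width, height] in pixels, round what is visible of it).
- tip_of(target, camera): "pixel" ([row, column] in pixels: a listed point, or the origin of a listed thing).
The state is a dict: "clock": time; "joint_positions": joint angles; "dq": joint speeds; "tau": joint torques, N m; "eef_pos": TCP position; "ee_rot": TCP orientation; "wrist_force": force on the tool from outside, world axes, zero at the start; "wrist_torque": the same for the moment, N m; "gripper_width": finger opening in mm.
Only numpy, scipy, OpenCV 4.12 (cv2) and the standard library are available. Lean on these libraries where they do the work, as an engineer would, in place of code of your own. Each camera call takes 0.05 s, during which the arm holds its last target.

## Working session

There is one attempt and no reset: what is moved stays moved. The work goes in short steps, Python scripts to look and compute and a shell command to move; the robot and the scene stay as the last step left them, time stands still between calls to the robot, and variables do not carry over. Pictures are saved under pics/ and viewed, and the job is handed in when it is done.

```bash
ls; mkdir -p pics; cat > h.py <<'E'
from cell import *
import numpy as np, cv2
def save(name,fn):
    d=get_image(name); cv2.imwrite('pics/'+fn,d['img'][:,:,::-1]); return d
E
python3 - <<'E'
from h import *
s=state(); print(s['clock'],s['eef_pos'],s['ee_rot'],s['gripper_width'])
for c in ['scene','top']:
    d=save(c,c+'0.png'); print(c,d['vertical_fov'],d['cx'],d['cy'],np.round(d['T'],3).tolist())
    for t in ['pale_press_knob_top','pale_press_blank_centre']:
        print(t,[(np.round(r['pixel']).tolist(),round(r['p'],2)) for r in tip_of(t,c)])
print(state()['clock'])
E
```

```text
pics
0.0 [ 217.68145904 -585.61235327  233.05394534] [-3.72830571e-04  8.21088289e-01 -5.70800923e-01 -4.35160436e-04] 95.05538615540956
scene 42.22205946259421 317.0015848362856 244.67914912930246 [[-0.656, -0.346, 0.671, -272.462], [-0.755, 0.301, -0.583, 672.574], [0.0, -0.889, -0.459, 630.064], [0.0, 0.0, 0.0, 1.0]]
pale_press_knob_top [([181.0, 402.0], 0.54)]
pale_press_blank_centre [([281.0, 317.0], 0.55), ([231.0, 395.0], 0.52)]
top 50.469906764781896 314.50010981066004 242.54183086908748 [[0.021, -0.986, 0.165, 387.649], [-0.999, -0.026, -0.026, 12.078], [0.03, -0.164, -0.986, 984.875], [0.0, 0.0, 0.0, 1.0]]
pale_press_knob_top [([240.0, 461.0], 0.57)]
pale_press_blank_centre [([249.0, 444.0], 0.69), ([255.0, 314.0], 0.59)]
0.3
```

View pics/scene0.png

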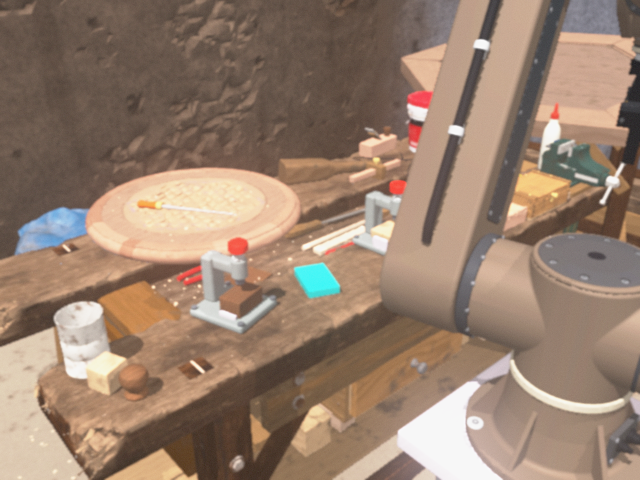

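View pics/top0.png

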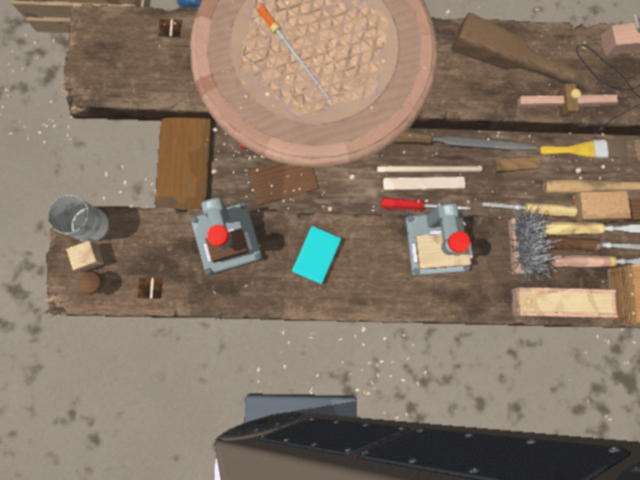

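The top view shows two red knobs: (col 217, row 235) over a dark block and (459, 242) over a pale blank. The turquoise plate at (317, 254) is a decoy. The pale-press knob in the scene view, at (398, 187), is partly hidden by the arm. I'll make a close crop, take a wrist view and triangulate.

```bash
cat >> h.py <<'E'
def red(img,box=None):
    i=img.astype(int); m=(i[...,0]>150)&(i[...,1]<70)&(i[...,2]<80); return m.astype(np.uint8)
def blobs(img):
    n,l,st,c=cv2.connectedComponentsWithStats(red(img)); return [(c[k].round(1).tolist(),st[k].tolist()) for k in range(1,n) if st[k,4]>40]
def ray(d,u,v,fish=False):
    f=240/np.tan(np.radians(d['vertical_fov'])/2); x=u-d['cx'];y=v-d['cy']
    if fish:
        r=np.hypot(x,y);t=r/f; k=np.sin(t)/max(r,1e-9); D=np.array([x*k,y*k,np.cos(t)])
    else: D=np.array([x/f,y/f,1.])
    D=d['T'][:3,:3]@D; return d['T'][:3,3],D/np.linalg.norm(D)
def atz(d,u,v,z,fish=False):
    o,D=ray(d,u,v,fish); return o+D*(z-o[2])/D[2]
def tri(rs):
    A=np.zeros((3,3));b=np.zeros(3)
    for o,D in rs:
        P=np.eye(3)-np.outer(D,D);A+=P;b+=P@o
    p=np.linalg.solve(A,b); return p,[np.linalg.norm((np.eye(3)-np.outer(D,D))@(p-o)) for o,D in rs]
E
python3 - <<'E'
from h import *
d=save('top','top1.png'); print(blobs(d['img']))
cv2.imwrite('pics/crop.png',cv2.resize(d['img'][190:290,390:500,::-1],None,fx=5,fy=5,interpolation=2))
print(atz(d,459,242,140))
w=save('wrist','wrist1.png'); print(w['vertical_fov'],w['cx'],w['cy'],np.round(w['T'],3).tolist(),blobs(w['img']))
print([(np.round(r['pixel']).tolist(),round(r['p'],2)) for r in tip_of('pale_press_knob_top','wrist')])
s=get_image('scene');print(blobs(s['img']))
E
```

```text
[([400.8, 203.6], [381, 198, 42, 13, 377]), ([217.7, 235.2], [208, 226, 20, 20, 298]), ([458.9, 241.4], [449, 232, 21, 20, 332])]
[ 536.55887907 -255.69444661  140.        ]
65.70646984690485 318.6136492599061 240.26794333500533 [[0.349, -0.898, -0.269, 294.395], [-0.937, -0.334, -0.101, -557.551], [0.001, 0.287, -0.958, 385.117], [0.0, 0.0, 0.0, 1.0]] []
[]
[([414.8, 131.1], [410, 124, 11, 17, 91])]
```

View pics/crop.png

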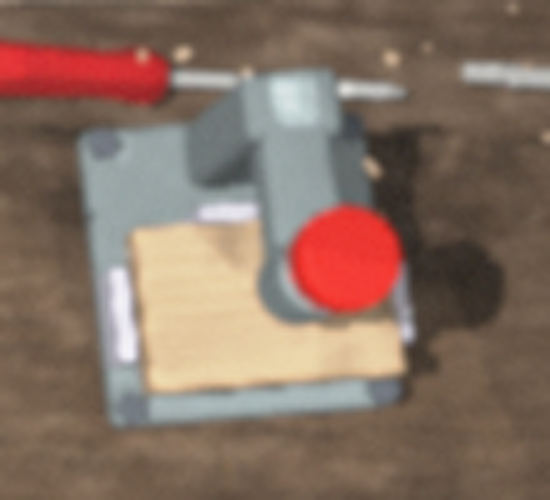

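View pics/wrist1.png

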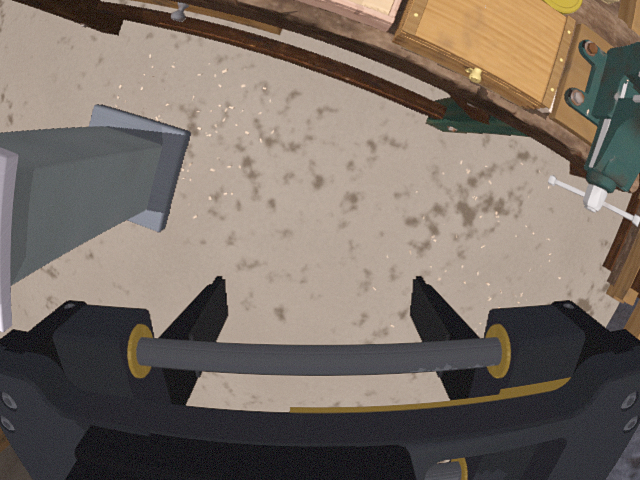

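The crop confirms it: the right press (knob at 459, 242) holds the pale wood blank. The wrist camera sees only floor from here. I'll approach to about (440, -330, 290) with the gripper shut.

```bash
python3 -m creep '[[[-0.008,-0.015,-0.010,0,0,0],[-0.025,-0.045,-0.025,0,0,0],[-0.045,-0.080,-0.040,0,0,0],[-0.065,-0.115,-0.055,0,0,0],[-0.085,-0.155,-0.057,0,0,0],[-0.105,-0.195,-0.057,0,0,0],[-0.125,-0.235,-0.057,0,0,0],[-0.145,-0.265,-0.057,0,0,0],[-0.158,-0.290,-0.057,0,0,0],[-0.162,-0.297,-0.057,0,0,0]]]' 0 40
cat > m.py <<'E'
from h import *
import sys
n=sys.argv[1]
s=state();print(s['clock'],s['eef_pos'],s['ee_rot'],s['wrist_force'],s['gripper_width'])
w=save('wrist','wrist%s.png'%n); t=save('top','top%s.png'%n); c=save('scene','scene%s.png'%n)
for nm,d,f in (('w',w,1),('t',t,0),('s',c,0)):
    for b in blobs(d['img']): print(nm,b,atz(d,*b[0],147,f).round(1))
for cam in ('wrist',): print([(np.round(r['pixel'],1).tolist(),round(r['p'],2),atz(w,r['pixel'][1],r['pixel'][0],147,1).round(1)) for r in tip_of('pale_press_knob_top',cam)])
import pickle; pickle.dump((w,t,c),open('m%s.pkl'%n,'wb'))
E
python3 m.py 2
```

```text
clock: 1.5
eef_pos: [441.2, -327.9, 291.4]
ee_rot: [-0.0, 0.822, -0.57, 0.0]
wrist_force: [-0.0, -0.4, -0.5]
gripper_width: 20.5
1.5 [ 441.22315224 -327.8711031   291.41098893] [-1.22023605e-04  8.21887150e-01 -5.69650154e-01  4.47054659e-04] [-0.00244419 -0.3849985  -0.45988976] 20.458377098070457
w ([264.5, 12.4], [243, 0, 55, 26, 674]) [ 596.6 -224.3  147. ]
w ([275.4, 91.4], [254, 71, 43, 42, 1446]) [ 537.  -256.4  147. ]
t ([400.8, 203.6], [381, 198, 43, 12, 378]) [ 598.9 -155.4  147. ]
t ([217.6, 235.3], [208, 226, 20, 20, 308]) [535.9 151.3 147. ]
t ([459.0, 241.3], [448, 232, 23, 20, 337]) [ 536.5 -253.5  147. ]
[([90.3, 274.7], 0.9, array([ 537.7, -255.5,  147. ]))]
```

View pics/wrist2.png

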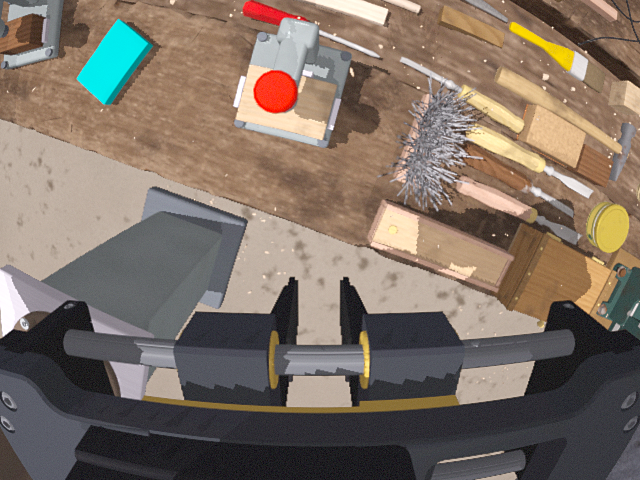

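View pics/scene2.png

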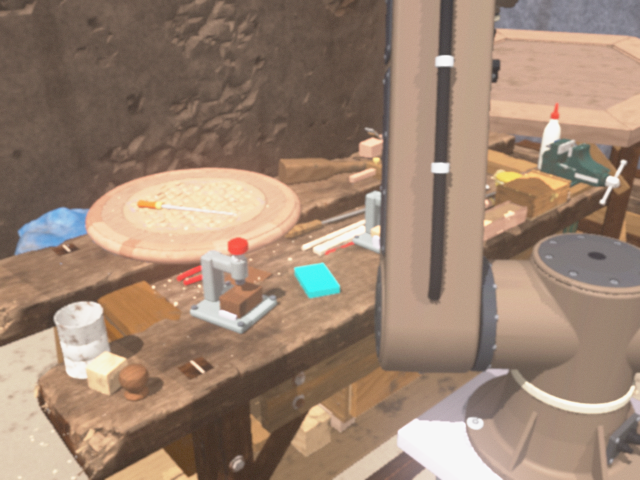

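The wrist view shows the pale press knob at (275, 91), and the dark press is at the far top-left. Wrist and top agree on about (537, -255). Next I'll move above it.

```bash
python3 - <<'E'
from h import *
import pickle
w,t,c=pickle.load(open('m2.pkl','rb'))
print(tri([ray(w,275.4,91.4,1),ray(t,459,241.3)]))
E
python3 -m creep '[[[-0.003,-0.010,0.003,0,0,0],[-0.009,-0.030,0.010,0,0,0],[-0.016,-0.055,0.025,0,0,0],[-0.023,-0.080,0.045,0,0,0],[-0.030,-0.100,0.060,0,0,0],[-0.033,-0.111,0.068,0,0,0],[-0.0345,-0.115,0.070,0,0,0],[-0.0345,-0.115,0.070,0,0,0]]]' 0 40
python3 m.py 3
```

```text
(array([ 537.50988883, -255.4695907 ,  140.8727046 ]), [np.float64(0.10215937523368081), np.float64(0.10215937523380264)])
clock: 2.5
eef_pos: [535.5, -258.4, 220.7]
ee_rot: [0.0, 0.821, -0.571, -0.0]
wrist_force: [0.1, -0.2, -0.4]
gripper_width: 0.5
2.5 [ 535.50187014 -258.42279471  220.66536269] [ 7.76685159e-05  8.21052347e-01 -5.70852901e-01 -4.07647406e-05] [ 0.09831472 -0.22944773 -0.35897995] 0.48522131406177527
w ([295.2, 93.1], [257, 71, 79, 45, 1540]) [ 629.7 -209.   147. ]
w ([313.9, 253.3], [288, 226, 53, 55, 2226]) [ 539.7 -254.1  147. ]
t ([401.0, 203.9], [382, 198, 42, 12, 379]) [ 598.4 -155.7  147. ]
t ([222.0, 238.6], [211, 227, 18, 19, 81]) [530.5 143.7 147. ]
[([257.4, 317.3], 0.62, array([ 537.8, -257.1,  147. ]))]
```

View pics/wrist3.png

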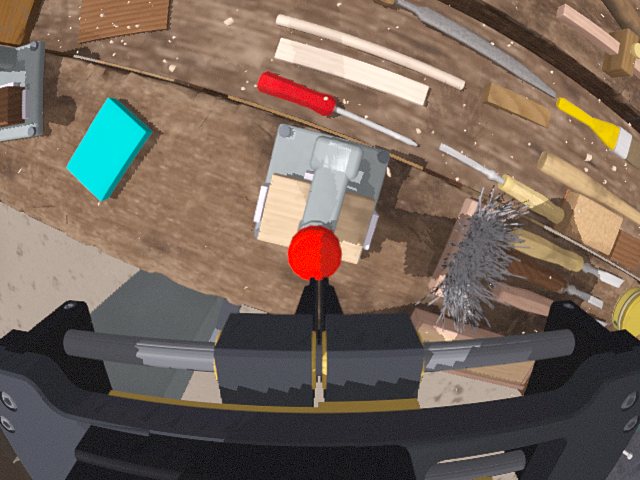

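The knob sits at (314, 253), just ahead of the shut fingers, and it reads about (538–539, -254.5). I'll correct by 2–3 mm and go down to just above it.

```bash
python3 -m creep '[[[-0.001,-0.0015,0.006,0,0,0],[-0.0023,-0.0035,0.018,0,0,0],[-0.0023,-0.0035,0.032,0,0,0],[-0.0023,-0.0035,0.044,0,0,0],[-0.0023,-0.0035,0.050,0,0,0],[-0.0023,-0.0035,0.051,0,0,0],[-0.0023,-0.0035,0.051,0,0,0]]]' 0 40
python3 - <<'E'
from h import *
s=state();print(s['eef_pos'],s['wrist_force'])
d=save('wrist','wrist4.png');print(blobs(d['img']))
cv2.imwrite('pics/wc4.png',cv2.resize(d['img'][200:380,220:420,::-1],None,fx=3,fy=3))
E
```

```text
clock: 3.4
eef_pos: [538.1, -254.8, 169.6]
ee_rot: [0.0, 0.821, -0.571, 0.0]
wrist_force: [-0.3, 0.0, 0.8]
gripper_width: 0.8
[ 538.07958145 -254.8383411   169.6023497 ] [-0.26954774  0.0388094   0.80558469]
[([294.8, 91.3], [252, 66, 89, 51, 2037]), ([317.4, 283.5], [285, 262, 67, 52, 1591])]
```

View pics/wc4.png

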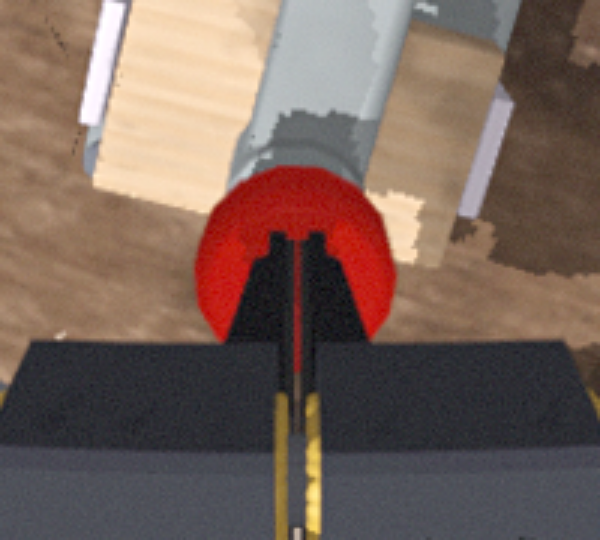

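The fingertips are centred over the knob, about 3 mm above it. Now I press.

```bash
python3 -m creep '[[[0,0,0.003,0,0,0],[0,0,0.006,0,0,0],[0,0,0.009,0,0,0],[0,0,0.012,0,0,0],[0,0,0.014,0,0,0],[0,0,0.016,0,0,0],[0,0,0.017,0,0,0],[0,0,0.017,0,0,0]]]' 0 40
```

```text
clock: 4.25
eef_pos: [538.3, -255.0, 153.2]
ee_rot: [-0.0, 0.821, -0.571, 0.001]
wrist_force: [-1.1, 1.3, 8.3]
gripper_width: 0.2
```

```bash
python3 -m creep '[[[0,0,0.001,0,0,0],[0,0,0.002,0,0,0],[0,0,0.002,0,0,0],[0,0,0.002,0,0,0]]]' 0 40
```

```text
clock: 4.65
eef_pos: [538.3, -255.0, 151.4]
ee_rot: [-0.0, 0.821, -0.571, 0.001]
wrist_force: [-0.6, 0.5, 8.3]
gripper_width: 0.3
```

```bash
python3 -m creep '[[[0,0,0.001,0,0,0],[0,0,0.001,0,0,0],[0,0,0.001,0,0,0]]]' 0 40
```

```text
clock: 4.95
eef_pos: [538.3, -255.0, 151.2]
ee_rot: [-0.0, 0.821, -0.571, 0.001]
wrist_force: [-3.3, 2.3, 16.9]
gripper_width: 0.1
```

The force jumped to 17 N and z stopped changing, so the plunger is at its stop. I'll hold it there.

```bash
python3 -m creep '[[[0,0,0.0005,0,0,0],[0,0,0.0005,0,0,0],[0,0,0.0005,0,0,0],[0,0,0.0005,0,0,0],[0,0,0.0005,0,0,0],[0,0,0.0005,0,0,0],[0,0,0.0005,0,0,0],[0,0,0.0005,0,0,0],[0,0,0.0005,0,0,0],[0,0,0.0005,0,0,0]]]' 0 40
python3 - <<'E'
from h import *
d=save('wrist','wrist5.png')
cv2.imwrite('pics/wc5.png',cv2.resize(d['img'][200:380,220:420,::-1],None,fx=3,fy=3))
E
```

```text
clock: 5.95
eef_pos: [538.3, -255.0, 151.2]
ee_rot: [-0.0, 0.821, -0.571, 0.001]
wrist_force: [-5.2, 2.4, 21.6]
gripper_width: 0.5
```

View pics/wc5.png

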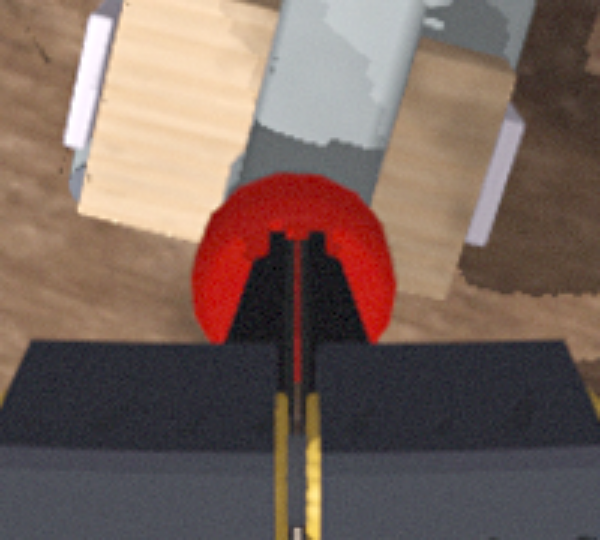

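The knob is down on the sleeve, and z held at 151.2 under 21.6 N. Now I'll release straight up.

```bash
python3 -m creep '[[[0,0,-0.004,0,0,0],[0,0,-0.009,0,0,0],[0,0,-0.015,0,0,0],[0,0,-0.023,0,0,0],[0,0,-0.035,0,0,0],[0,0,-0.050,0,0,0],[0,0,-0.070,0,0,0],[0,0,-0.090,0,0,0],[0,0,-0.100,0,0,0],[0,0,-0.100,0,0,0]]]' 0 40
python3 -m creep '[[[0.003,0.010,0,0,0,0],[0.009,0.030,0,0,0,0],[0.016,0.055,-0.010,0,0,0],[0.023,0.080,-0.020,0,0,0],[0.030,0.100,-0.030,0,0,0],[0.033,0.111,-0.039,0,0,0],[0.035,0.115,-0.039,0,0,0],[0.035,0.115,-0.039,0,0,0]]]' 0 40
python3 m.py 6
python3 - <<'E'
from h import *
import pickle
w,t,c=pickle.load(open('m6.pkl','rb'))
def best(d,u,v): return min((b[0] for b in blobs(d['img'])),key=lambda p:np.hypot(p[0]-u,p[1]-v))
a=best(w,275,91);b=best(t,459,241);print(a,b,tri([ray(w,*a,1),ray(t,*b)]))
E
```

```text
clock: 7.0
eef_pos: [538.2, -254.9, 250.5]
ee_rot: [-0.0, 0.821, -0.571, 0.001]
wrist_force: [-0.1, 0.1, -0.3]
gripper_width: 0.5
clock: 7.8
eef_pos: [442.1, -327.8, 287.6]
ee_rot: [-0.0, 0.821, -0.571, -0.0]
wrist_force: [-1.0, 0.4, -0.4]
gripper_width: 0.2
7.8 [ 442.1129466  -327.77254604  287.63549468] [-3.43276969e-05  8.20890595e-01 -5.71085438e-01 -2.27074309e-04] [-0.98129245  0.44795388 -0.38060058] 0.1861282255461929
w ([263.5, 12.1], [242, 0, 55, 25, 687]) [ 596.7 -224.8  147. ]
w ([274.3, 91.9], [253, 71, 44, 43, 1483]) [ 537.1 -256.4  147. ]
t ([400.8, 203.6], [381, 198, 42, 12, 376]) [ 598.9 -155.4  147. ]
t ([217.6, 235.2], [208, 226, 20, 20, 309]) [536.1 151.3 147. ]
t ([459.0, 241.3], [449, 232, 22, 20, 337]) [ 536.5 -253.5  147. ]
[([90.1, 274.4], 0.89, array([ 538.5, -256. ,  147. ]))]
[274.3, 91.9] [459.0, 241.3] (array([ 537.54707634, -255.48433629,  140.81030004]), [np.float64(0.07573593998695952), np.float64(0.07573593998688032)])
```

View pics/wrist6.png

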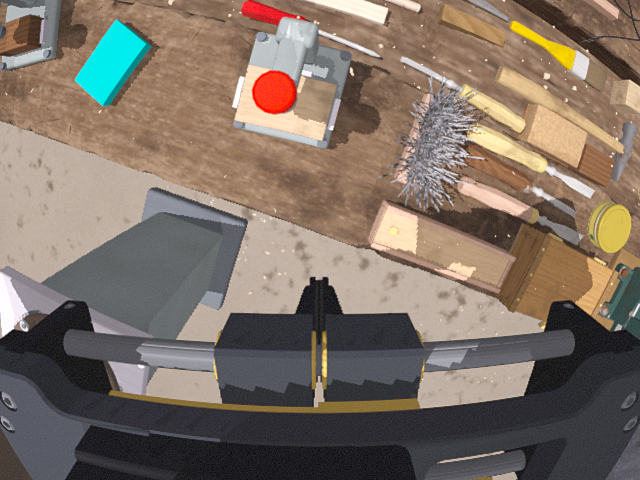

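The knob is back at (274, 92), triangulating to z 140.8 against 140.9 before the press. The blank is still in its nest and the tool is clear, so I'm handing in.

```bash
python3 -c "from cell import *; print(job_done())"
```

```text
the job is handed in; nothing more can be done
None
```

I marked the pale blank and handed the job in. With the gripper shut, I pushed the pale press's knob straight down to its stop, held it there for about 1 s, then let it spring back up and moved clear.

- **Stop reached:** the tool stopped moving at z 151.2 mm while the force rose from 8 N to 22 N. That puts the fingertips 132 mm above the bench, which matches the 15 mm travel.
- **Plunger returned:** the knob triangulates to the same height as before the press (140.8 mm against 140.9 mm), and the wrist force is about 1 N.
- **Blank and other press:** the last wrist picture shows the pale blank still in its nest, and the dark press was not touched.
- **What disagreed:** the knob measured about 141 mm high against the stated 147 mm. That is partly because I measured the centre of the red patch, side included, and partly the shallow angle between the two views. The contact height agreed with 147 mm. The scene camera's view of the knob was blocked by the arm, so I used only the top and wrist cameras.

The robot's clock was at about 8 s of the allowed 26 s when I handed in.

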